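Turn the abrasives carousel until the flap wheel is at the front

ROBOT

A 6-joint arm with a two-finger parallel gripper is mounted at the origin on the work surface. World frame = base frame: x ahead of the robot, y to its left, z up, the work surface at z = 0. Lengths are in m, angles in rad, forces in N, time in s.
With the tool pointing down it reaches from about 0.375 to 0.9 m from the base axis. Payload 3.1 kg.
Tool frame: the origin (TCP) lies at the very end of the fingers, on their centre line; the grasp point (between the pads) lies 19 mm behind it (hold_point_z is the distance from the TCP to the grasp point, in m); z points along the fingers, x is the direction in which the jaws open and shut, and the axes are right-handed (so a half turn about z gives the same grasp; the last joint's range is limited). The gripper opens to 87 mm and grips with 3 to 60 N. Pads are 19 mm wide; open, the fingers measure 117 mm over their backs; the gripper's body (75 mm by 190 mm) begins 51 mm behind the grasp point.
Start: joints at [-1.391, 0.527, 1.433, -0, 1.181, -0.178], TCP at [0.219, -0.585, 0.223] pointing down, gripper open.
Joint ranges: [-3.08, 3.08], [-0.75, 2.2], [0.22, 2.44], [-1.43, 4.57], [0, 2.65], [-2.85, 2.85]. Speed limits (rad/s): [2.79, 2.79, 3.14, 3.14, 3.14, 3.14].

INTERFACE

Orientations are given as a unit quaternion [x, y, z, w].
In Python, from rig import * gives the robot as it stands.
- The arm moves only by the tool carry_out, never from a script. Its argument "deltas" is a list of rows, each a list of 7 numbers: the closure, from -1 (fully open) to 1 (shut), then the shift along the tool's x, y, z in units of 25 mm (1.0 is 25 mm), then the turn, a rotation vector about the tool's x, y, z in degrees. In form: [[jaw, x, y, z, rx, ry, rz], ...]. A call has 1 to 8 rows; each row is the pose to reach, as a shift and turn from the pose commanded when the call began, along the tool's axes at that moment; what a row does not reach only later rows make up. A row lasts 1/10 s, in which the tool goes at most 50 mm and 8.59 degrees, less where a joint would pass 70% of its speed; a pose out of reach is approached as far as the arm can. A call with a gripper value outside its range is refused whole. The fingers move at their own pace and stop on an object; "force" is the grip in N (left out, the last holds). Time passes only in rows, so rows that repeat a pose let the fingers close. It gives the time, the measured TCP pose, the force and the opening at its end, in the units of the state.
- get_obs(): the state, without advancing time (a new reading comes with each control period).
- camera(name): name is "scene" or "top" or "wrist"; returns (picture, depth): 480x640x3 uint8, red, green, blue; 480x640 float32, m along the optical axis (not along the pixel's ray), 0 where there is no reading.
- camera_info(name): a dict with "mtx" (3x3 intrinsics, pixels), "dist_coeffs" ([k1, k2, p1, p2, k3] as OpenCV has them; the pictures are not rectified), "origin" and "rotation" of the camera in the world. Camera axes: x right, y down, z forward; pixel columns grow to the right and rows downward; lengths in m; the calibration is good to about 2 mm. A picture is of the moment at which its call begins: read the wrist's pose just before it. camera_info takes no time and is no camera call; for the wrist camera it gives the pose at the moment of the call.
- hand_in(): hands the job in, once; it reports no verdict.
Trained networks look in the newest picture that a camera, given by its name, has taken for a name from the list of things; names that differ only in an ending like _2 or _b are one class to them, and where a whole thing is asked for, a point or a joint stands for the part that bears it (a point fixed in the world has none). Each returns a list of dicts, best first, with "score" (0 to 1); they miss things now and then, are a little off and sometimes report something else, mostly with a low value. They report only what shows in the picture. A call takes as long as a camera call. They do not tell look-alikes from the thing itself.
- spot_in(camera, target): "pixel" ([row, column] in pixels, amid what is visible of it).
The state is a dict: "time": time; "q": joint angles; "joint_velocities": joint speeds; "joint_torque": joint torques, N m; "position": TCP position; "tool_rot": TCP orientation; "ft_force": force on the tool from outside, world axes, zero at the start; "moment": the same for the moment, N m; "grip_width": finger opening in m.
Only numpy, scipy, OpenCV 4.12 (cv2) and the standard library are available. Lean on these libraries where they do the work, as an engineer would, in place of code of your own. Each camera call takes 0.05 s, during which the arm holds its last target.

TASK

With a fingertip, gently push the carousel round by its rim until the flap wheel, the thick drum of radial flaps, stands squarely at the front, centred behind the label holder on the base, and leave it at rest there. Keep off the wheels, discs and spindles on the turntable and do not lift any of them, do not squeeze the turntable or spin it fast, and leave everything else on the bench where it stands.

Things in the scene. Friction and masses are not known exactly. Their poses are not given: they have to be found in the camera images.
- stand: The carousel's fixed base, bolted to the bench: a dark square steel plate 250 x 250 x 8 mm with a bearing (110 mm wide) in its middle. Origin: centre of the plate's underside, on the turning axis, at bench height. z up; -x points to the carousel's front, where the label holder is. Place and yaw differ each time.
- label_holder (a point): Middle of the label holder, a 100 mm wide sloping strip with a blank paper card on the front of the base: 168 mm from the turning axis, 20 mm above the bench, nothing of it higher than 32 mm. The line from the axis through it is the front.
- carousel: The turntable: grey round deck, 236 mm in diameter, 22 mm thick; top face 64 mm, underside 42 mm above the bench, its rim free underneath. Turns endlessly both ways about z with a drag of about 0.15 N m (1 to 2 N at the rim): stops within a few degrees when no longer pushed. 0.6 to 1.3 kg. Origin: on the axis in the top face; z up; -x points to the empty spindle.
- rim_lug (a point): One of six equal rounded lugs on the rim, 60 degrees apart, each in line with a spindle; this one is in line with the empty spindle. Each is 26 mm wide, stands out 30 mm from the deck's round edge (tip 148 mm from the axis) and is as high as the deck (42 to 64 mm above the bench). Point: centre of its round end (13 mm radius), 135 mm from the axis, at half height.
- spindles: Six upright steel pins on the deck (9 mm thick, 36 mm tall), 68 mm from the axis, each in line with a lug, 60 degrees apart; fixed to the deck; same origin and axes as the carousel. Five carry one article each, which one stands on which differs each time; the pin along the carousel's -x axis is empty. At the start the empty pin is within about 17 degrees of the front.
- flap_wheel: The flap wheel: a thick brown drum made of many radial flaps round a steel hub, 58 mm in diameter, 30 mm tall: the biggest article on the carousel. Loose on its spindle (2 mm play), resting on the deck. Origin: centre of its underside, on its spindle, about 68 mm from the turning axis.
- thick_stack: A stack of brown sanding discs, 58 mm in diameter, 19 mm tall, loose on its spindle. Origin: centre of its underside.
- thin_stack: A thin stack of brown sanding discs, 58 mm in diameter, 10 mm tall, loose on its spindle. Origin: centre of its underside.
- sanding_drum: A slim smooth sanding drum, 30 mm in diameter, 28 mm tall, loose on its spindle. Origin: centre of its underside.
- cup_brush: A steel wire cup brush, 52 mm in diameter, 29 mm tall, loose on its spindle. Origin: centre of its underside.
- palm_sander: Bystander: round palm sander, 114 mm wide (with a hose stub to 130 mm from its axis along its -x), 135 mm tall, beside the carousel on the right (-y), about 0.27 to 0.32 m from the axis. Origin: centre of its underside.
- disc_carton: Bystander: closed carton 120 x 120 x 55 mm beside the carousel on the left (+y), about 0.26 to 0.30 m from the axis. Origin: centre of its underside.
- bench_brush: Bystander: bench brush 220 mm long lying on the bench, front left. Origin: under its middle.
- spanner: Bystander: spanner 170 mm long lying on the bench, front right. Origin: under its middle.
- spray_can: Bystander: spray can 58 mm in diameter, 170 mm tall, back right. Origin: centre of its underside.
- belt_roll: Bystander: roll of sanding belt standing flat, 90 mm in diameter, 50 mm tall, back left. Origin: centre of its underside.
- grease_tin: Bystander: tin 76 mm in diameter, 45 mm tall, front right. Origin: centre of its underside.
Mind the look-alikes: they are no part of the job. What is shaped like the cup_brush but turquoise is not meant.

How it is judged:
On the way:
1. the fingers push the turntable (contact force between the fingers and carousel above 0.2 N), for 0.05 s.
At the end, for the whole second after the job is handed in: The flap wheel is at the front: on the front side of the axis and no more than 12 mm (about 10 degrees) to either side of the line from the turning axis to the label holder. The carousel is at rest (under 0.05 rad/s) and all five articles still sit down on the deck (within 6 mm), on their spindles (y of flap_wheel in the frame of stand between -0.012 and 0.012 m and x of flap_wheel in the frame of stand between -0.085 and -0.05 m and z of flap_wheel in the frame of carousel between -0.006 and 0.006 m and z of thick_stack in the frame of carousel between -0.006 and 0.006 m and z of thin_stack in the frame of carousel between -0.006 and 0.006 m and z of sanding_drum in the frame of carousel between -0.006 and 0.006 m and z of cup_brush in the frame of carousel between -0.006 and 0.006 m and angular speed of carousel below 0.05 rad/s); the robot touches nothing.
It fails at once if the fingers or the arm touch the wheels, discs, drum, brush or spindles with more than 2 N (contact force between any of the fingers, the arm and flap_wheel above 2 N or contact force between any of the fingers, the arm and thick_stack above 2 N or contact force between any of the fingers, the arm and thin_stack above 2 N or contact force between any of the fingers, the arm and sanding_drum above 2 N or contact force between any of the fingers, the arm and cup_brush above 2 N or contact force between any of the fingers, the arm and spindles above 2 N).
It fails at once if an article on the carousel is lifted more than 10 mm off the deck (z of any of flap_wheel, thick_stack, thin_stack, sanding_drum, cup_brush in the frame of carousel above 0.01 m).
It fails at once if the turntable is spun faster than 2.5 rad/s (angular speed of carousel above 2.5 rad/s).
It fails at once if the turntable is squeezed or pushed with more than 25 N (contact force between any of the fingers, the arm and carousel above 25 N).
It fails at once if a bystander on the bench is moved more than 20 mm (distance of any of palm_sander, disc_carton, bench_brush, spanner, spray_can, belt_roll, grease_tin from where it was at the start of the episode above 0.02 m).
It also fails if it takes over 58 s, if anything falls off the work surface, if the arm or the gripper's body presses on something with over 40 N, if the wrist force passes 120 N, or if a joint passes its speed limit or range.

## Working session

There is one attempt and no reset: what is moved stays moved. The work goes in short steps, Python scripts to look and compute and a tool call to move; the robot and the scene stay as the last step left them, time stands still between calls to the robot, and variables do not carry over. Pictures are saved under pics/ and viewed, and the job is handed in when it is done.

Besides the shell and the picture viewer there is one more tool, called after "Emit:" as name(argument=value, ...), one argument or row to a line, values as JSON. carry_out: Moves the arm, as the interface text tells. Its arguments: {"type":"object","properties":{"deltas":{"type":"array"},"force":{"type":"number"}},"required":["deltas"]}

```bash
mkdir -p pics; cat > h.py <<'E'
from rig import *
import numpy as np, cv2
def save(n,p): cv2.imwrite('pics/'+n+'.png',cv2.cvtColor(p,cv2.COLOR_RGB2BGR))
def unproj(cam,rc,z=None,depth=None,info=None):
    i=info or camera_info(cam); K=np.array(i['mtx'],float); d=np.array(i['dist_coeffs'],float)
    R=np.array(i['rotation'],float); o=np.array(i['origin'],float)
    u=cv2.undistortPoints(np.array([[[rc[1],rc[0]]]],float),K,d)[0,0]
    r=R@np.array([u[0],u[1],1.])
    s=(z-o[2])/r[2] if z is not None else depth
    return o+s*r
def proj(cam,P,info=None):
    i=info or camera_info(cam); K=np.array(i['mtx'],float); d=np.array(i['dist_coeffs'],float)
    R=np.array(i['rotation'],float); o=np.array(i['origin'],float)
    rv=cv2.Rodrigues(R.T)[0]; return cv2.projectPoints(np.atleast_2d(np.array(P,float)),rv,-R.T@o,K,d)[0][:,0,:]
E
python3 - <<'E'
from h import *
o=get_obs(); print({k:np.round(v,3) for k,v in o.items()})
for c in ['top','scene']:
    p,d=camera(c); save(c+'0',p); np.save(c+'0d.npy',d); i=camera_info(c); print(c,i)
    for t in ['stand','label_holder','carousel','rim_lug','flap_wheel','palm_sander','disc_carton','thick_stack'][:6 if c=='top' else 0]:
        print(t,[(np.round(x['pixel'],0),round(x['score'],2)) for x in spot_in(c,t)][:3])
E
```

```text
{'time': np.float64(0.0), 'q': array([-1.39 ,  0.528,  1.434, -0.   ,  1.181, -0.178]), 'joint_velocities': array([-0.001, -0.001, -0.003, -0.002, -0.   ,  0.   ]), 'joint_torque': array([-2.0000e-03, -4.4005e+01, -1.7659e+01,  6.3000e-02,  5.8000e-02,
       -0.0000e+00]), 'position': array([ 0.219, -0.584,  0.222]), 'tool_rot': array([ 0.822, -0.57 , -0.001, -0.001]), 'ft_force': array([0.353, 0.686, 0.77 ]), 'moment': array([0.042, 0.001, 0.035]), 'grip_width': np.float64(0.087)}
top {'mtx': array([[497.77317187,   0.        , 311.87756083],
       [  0.        , 497.77317187, 238.72484876],
       [  0.        ,   0.        ,   1.        ]]), 'dist_coeffs': array([-0.01358538,  0.        ,  0.        ,  0.        ,  0.        ]), 'origin': array([ 4.01443856e-01, -1.02326930e-03,  1.25210052e+00]), 'rotation': array([-0.69607098,  0.71699771, -0.02278207,  0.02967224])}
stand [(array([248., 351.]), 0.59), (array([210., 324.]), 0.32), (array([315., 430.]), 0.32)]
label_holder [(array([252., 349.]), 0.64)]
carousel [(array([200., 350.]), 0.91), (array([189., 378.]), 0.67)]
rim_lug [(array([203., 348.]), 0.8)]
flap_wheel [(array([180., 330.]), 0.62)]
palm_sander [(array([229., 470.]), 0.82)]
scene {'mtx': array([[448.29928206,   0.        , 318.37037724],
       [  0.        , 448.29928206, 238.37263856],
       [  0.        ,   0.        ,   1.        ]]), 'dist_coeffs': array([-0.09093477,  0.        ,  0.        ,  0.        ,  0.        ]), 'origin': array([1.19689695, 0.40834438, 0.99460911]), 'rotation': array([ 0.47327035,  0.80711605, -0.30544476, -0.1768682 ])}
```

```bash
sed -i "s/R=np.array(i\['rotation'\],float)/R=Rot.from_quat(i['rotation']).as_matrix()/; s/^import numpy/from scipy.spatial.transform import Rotation as Rot\nimport numpy/" h.py; python3 -c "
import cv2
a=cv2.imread('pics/top0.png'); cv2.imwrite('pics/top0z.png',cv2.resize(a[100:300,240:480],None,fx=3,fy=3,interpolation=2))"
```

```text
(no output)
```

View pics/top0.png

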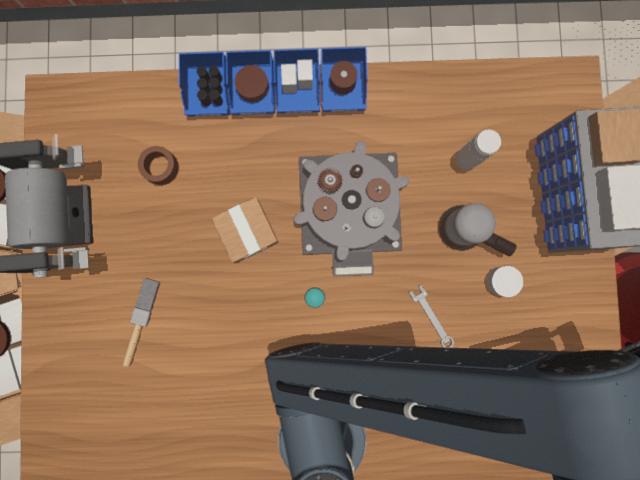

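View pics/top0z.png

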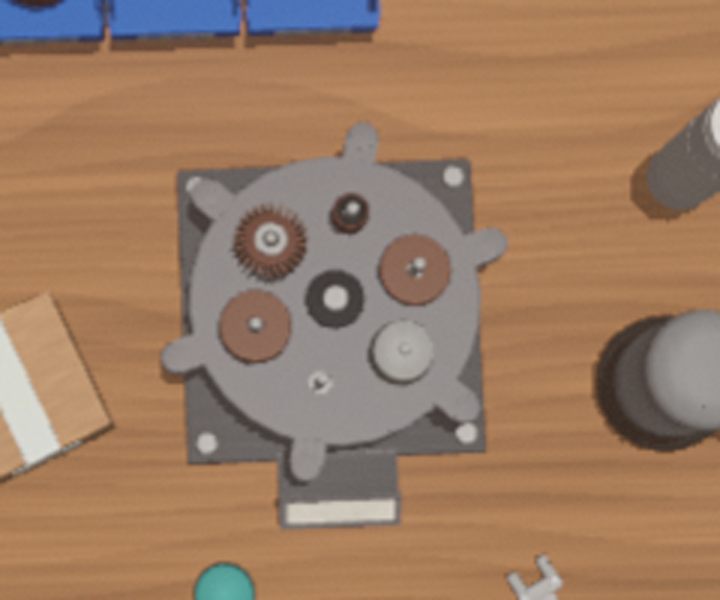

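View pics/scene0.png

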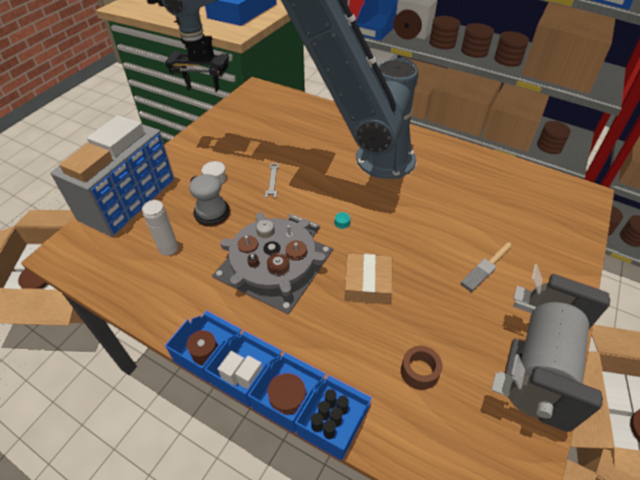

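```bash
python3 - <<'E'
from h import *
z=lambda u,v:(100+v/3,240+u/3)
# lug ends (outer tips approx centres), at z=.064
lugs=[(361,137),(493,243),(465,405),(307,463),(178,356),(206,194)]
P=np.array([unproj('top',z(*l),z=.064)[:2] for l in lugs]); print(P.round(4))
c=P.mean(0); print('c',c, np.hypot(*(P-c).T).round(4), np.degrees(np.arctan2(*(P-c).T[::-1])).round(1))
cb=np.array([unproj('top',z(*l),z=.008)[:2] for l in [(181,171),(468,160),(485,450),(189,462)]]); print('plate',cb.round(4),cb.mean(0))
lab=unproj('top',z(340,513),z=.02)[:2]
f=unproj('top',z(270,240),z=.064+.032)[:2]
e=unproj('top',z(320,382),z=.1)[:2]
for n,q in [('lab',lab),('flap',f),('empty',e)]:
    for cc in (c,cb.mean(0)): print(n,q.round(4),np.hypot(*(q-cc)).round(4),np.degrees(np.arctan2(*(q-cc)[::-1])).round(1))
p=cv2.imread('pics/top0.png')
d=np.load('top0d.npy')
for n,l in [('sander',(229,470)),('carton',(228,245)),('can',(144,488)),('teal',(297,315))]:
    print(n,unproj('top',l,depth=d[l]).round(3))
E
```

```text
[[ 0.7127 -0.1149]
 [ 0.6227 -0.2176]
 [ 0.4929 -0.1897]
 [ 0.4504 -0.0623]
 [ 0.5391  0.038 ]
 [ 0.6699  0.0118]]
c [ 0.58128501 -0.0891195 ] [0.1339 0.135  0.1339 0.1336 0.1339 0.1343] [ -11.1  -72.1 -131.3  168.4  108.4   48.7]
plate [[ 0.7029  0.033 ]
 [ 0.7047 -0.2098]
 [ 0.4591 -0.2137]
 [ 0.4565  0.0331]] [ 0.58082257 -0.08936339]
lab [ 0.4103 -0.0903] 0.171 -179.6
lab [ 0.4103 -0.0903] 0.1705 -179.7
flap [ 0.6245 -0.0376] 0.0673 50.0
flap [ 0.6245 -0.0376] 0.0678 49.8
empty [ 0.5113 -0.0726] 0.0719 166.7
empty [ 0.5113 -0.0726] 0.0715 166.4
sander [ 0.496 -0.349  0.131]
carton [0.521 0.17  0.056]
can [ 0.68  -0.386  0.171]
teal [0.35  0.006 0.03 ]
```

```bash
cat >> h.py <<'E'
C=np.array([.581,-.0895])
def pol(th,r=.140,z=.05,yaw=None):
    t=np.radians(th); return [C[0]+r*np.cos(t),C[1]+r*np.sin(t),z,(th-90) if yaw is None else yaw]
def rows(W,jaw=1):
    o=get_obs(); R=Rot.from_quat(o['tool_rot']); p=np.array(o['position'])
    for x,y,z,yaw in W:
        T=Rot.from_matrix(np.array([[np.cos(np.radians(yaw)),np.sin(np.radians(yaw)),0],[np.sin(np.radians(yaw)),-np.cos(np.radians(yaw)),0],[0,0,-1]]).T)
        d=R.inv().apply(np.array([x,y,z])-p)/.025; rv=(R.inv()*T).as_rotvec(degrees=True)
        print([jaw]+[float(v) for v in d.round(2)]+[float(v) for v in rv.round(1)],',')
    print('t',o['time'],'p',p.round(4),'yaw',np.degrees(np.arctan2(*R.as_matrix()[1::-1,0])).round(1),'f',np.round(o['ft_force'],1),'polar',np.degrees(np.arctan2(*(p[:2]-C)[::-1])).round(2),np.hypot(*(p[:2]-C)).round(4))
E
python3 - <<'E'
from h import *
rows([pol(30,z=.222)])
E
```

```text
[1, -14.4, -26.02, 0.02, -0.0, 0.0, -9.4] ,
t 0.4 p [ 0.2195 -0.5851  0.2224] yaw -69.4 f [-0.5  0.   1.2] polar -126.11 0.6134
```

Emit:
carry_out(
  deltas=[
    [1, -14.4, -26.0, 0, 0, 0, -9.4],
    [1, -14.4, -26.0, 0, 0, 0, -9.4],
    [1, -14.4, -26.0, 0, 0, 0, -9.4],
    [1, -14.4, -26.0, 0, 0, 0, -9.4],
    [1, -14.4, -26.0, 0, 0, 0, -9.4],
    [1, -14.4, -26.0, 0, 0, 0, -9.4],
    [1, -14.4, -26.0, 0, 0, 0, -9.4],
    [1, -14.4, -26.0, 0, 0, 0, -9.4],
  ],
)

```text
time: 1.2
position: [0.4802, -0.2792, 0.2228]
tool_rot: [0.866, -0.5, 0.0, 0.0]
ft_force: [1.4, -0.7, 0.6]
grip_width: 0.0307
```

```bash
python3 - <<'E'
from h import *
rows([pol(28,z=.222)])
E
```

```text
[1, -4.37, -12.88, 0.03, -0.0, -0.0, 1.9] ,
t 1.2 p [ 0.4802 -0.2792  0.2228] yaw -60.1 f [ 1.4 -0.7  0.6] polar -117.97 0.2148
```

Emit:
carry_out(
  deltas=[
    [1, -4.3, -12.7, 0, 0, 0, 1.9],
    [1, -4.3, -12.7, 0, 0, 0, 1.9],
    [1, -4.3, -12.7, 0, 0, 0, 1.9],
    [1, -4.3, -12.7, 0, 0, 0, 1.9],
    [1, -4.3, -12.7, 0, 0, 0, 1.9],
    [1, -4.3, -12.7, 0, 0, 0, 1.9],
    [1, -4.3, -12.7, 0, 0, 0, 1.9],
    [1, -4.3, -12.7, 0, 0, 0, 1.9],
  ],
)

```text
time: 2.0
position: [0.7031, -0.0246, 0.2222]
tool_rot: [0.859, -0.512, 0.001, -0.001]
ft_force: [-0.5, 0.9, -0.4]
grip_width: 0.0004
```

```bash
python3 - <<'E'
from h import *
rows([pol(28,z=.222),pol(28,r=.142,z=.05)])
p,d=camera('top'); save('top1',p)
p,d=camera('scene'); save('sc1',p)
E
```

```text
[1, 0.0, -0.07, 0.01, -0.2, 0.0, 0.4] ,
[1, 0.0, -0.13, 6.89, -0.2, 0.0, 0.4] ,
t 2.0 p [ 0.7031 -0.0246  0.2222] yaw -61.6 f [-0.5  0.9 -0.4] polar 28.0 0.1383
```

View pics/sc1.png

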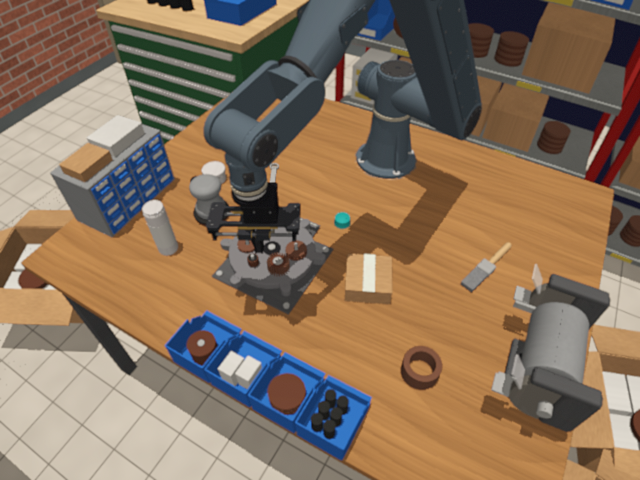

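```bash
python3 - <<'E'
from h import *
print(proj('scene',[[.703,-.0246,.222],pol(28,.142)[:2]+[.05],pol(28,.142)[:2]+[.064]]+[pol(a,.135)[:2]+[.064] for a in (48.7,-11.1)]))
im=cv2.imread('pics/sc1.png')[170:330,170:370]
cv2.imwrite('pics/sc1z.png',cv2.resize(im,None,fx=3.5,fy=3.5,interpolation=2))
E
```

```text
[[259.13607624 250.89421188]
 [266.0212157  295.49612354]
 [265.50303472 292.35140951]
 [284.92515171 287.55726807]
 [233.97901497 279.68009458]]
```

View pics/sc1z.png

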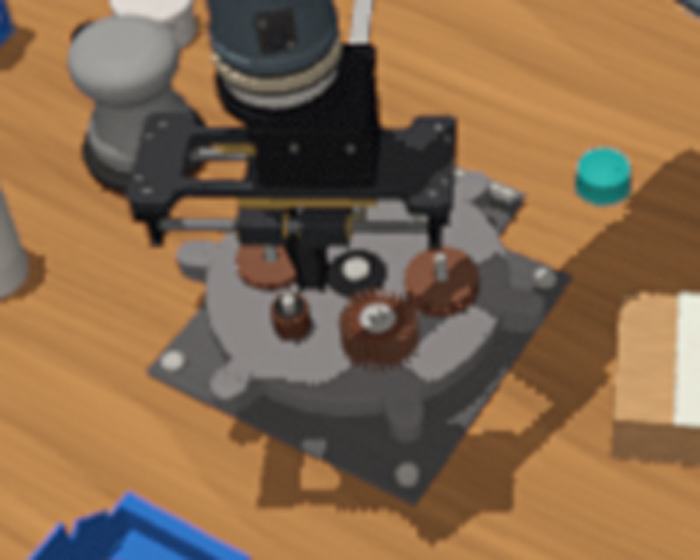

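Emit:
carry_out(
  deltas=[
    [1, 0, 0, 1.7, 0, 0, 0.4],
    [1, 0, 0, 3.2, 0, 0, 0.4],
    [1, 0, 0, 4.6, 0, 0, 0.4],
    [1, 0, 0, 5.6, 0, 0, 0.4],
    [1, 0, 0, 6.3, 0, 0, 0.4],
    [1, 0, 0, 6.8, 0, 0, 0.4],
    [1, 0, 0, 6.88, 0, 0, 0.4],
    [1, 0, 0, 6.88, 0, 0, 0.4],
  ],
)

```text
time: 2.9
position: [0.7009, -0.0296, 0.0512]
tool_rot: [0.856, -0.518, 0.001, -0.0]
ft_force: [-0.2, -0.5, -0.4]
grip_width: 0.0005
```

```bash
python3 - <<'E'
from h import *
rows([pol(28+a,r=.138) for a in (2,4,6,8,9.5,11,13,15)])
E
```

```text
[1, -0.33, -0.16, 0.05, -0.0, -0.0, -2.4] ,
[1, -0.52, -0.14, 0.05, -0.0, -0.0, -4.4] ,
[1, -0.72, -0.13, 0.05, -0.0, -0.0, -6.4] ,
[1, -0.91, -0.1, 0.05, -0.0, -0.0, -8.4] ,
[1, -1.05, -0.08, 0.05, -0.0, -0.0, -9.9] ,
[1, -1.19, -0.05, 0.05, -0.0, -0.0, -11.4] ,
[1, -1.38, -0.01, 0.05, -0.0, -0.0, -13.4] ,
[1, -1.57, 0.04, 0.05, -0.0, -0.0, -15.4] ,
t 2.9 p [ 0.7009 -0.0296  0.0512] yaw -62.4 f [-0.2 -0.5 -0.4] polar 26.53 0.134
```

Emit:
carry_out(
  deltas=[
    [1, -0.33, -0.16, 0.05, 0, 0, -2.4],
    [1, -0.52, -0.14, 0.05, 0, 0, -4.4],
    [1, -0.72, -0.13, 0.05, 0, 0, -6.4],
    [1, -0.91, -0.1, 0.05, 0, 0, -8.4],
    [1, -1.05, -0.08, 0.05, 0, 0, -9.9],
    [1, -1.19, -0.05, 0.05, 0, 0, -11.4],
    [1, -1.38, -0.01, 0.05, 0, 0, -13.4],
    [1, -1.57, 0.04, 0.05, 0, 0, -15.4],
  ],
)

```text
time: 3.7
position: [0.6821, 0.005, 0.0498]
tool_rot: [0.918, -0.397, 0.001, -0.0]
ft_force: [0.5, -0.6, -0.3]
grip_width: 0.0001
```

```bash
python3 - <<'E'
from h import *
rows([pol(43+a,r=.138) for a in (2,4,6,8.5,11,13.5,16,18.5)])
p,d=camera('top'); save('top2',p)
p,d=camera('scene'); save('sc2',p);
im=p[170:330,170:370]
save('sc2z',cv2.resize(im,None,fx=3.5,fy=3.5,interpolation=2))
E
```

```text
[1, -0.19, 0.02, -0.01, -0.1, -0.1, -1.8] ,
[1, -0.38, 0.03, -0.01, -0.1, -0.1, -3.8] ,
[1, -0.57, 0.05, -0.01, -0.1, -0.1, -5.8] ,
[1, -0.81, 0.07, -0.01, -0.1, -0.1, -8.3] ,
[1, -1.05, 0.11, -0.01, -0.1, -0.1, -10.8] ,
[1, -1.28, 0.17, -0.01, -0.1, -0.1, -13.3] ,
[1, -1.52, 0.23, -0.01, -0.0, -0.1, -15.8] ,
[1, -1.75, 0.3, -0.01, -0.0, -0.1, -18.3] ,
t 3.7 p [0.6821 0.005  0.0498] yaw -46.8 f [ 0.5 -0.6 -0.3] polar 43.07 0.1384
```

View pics/sc2z.png

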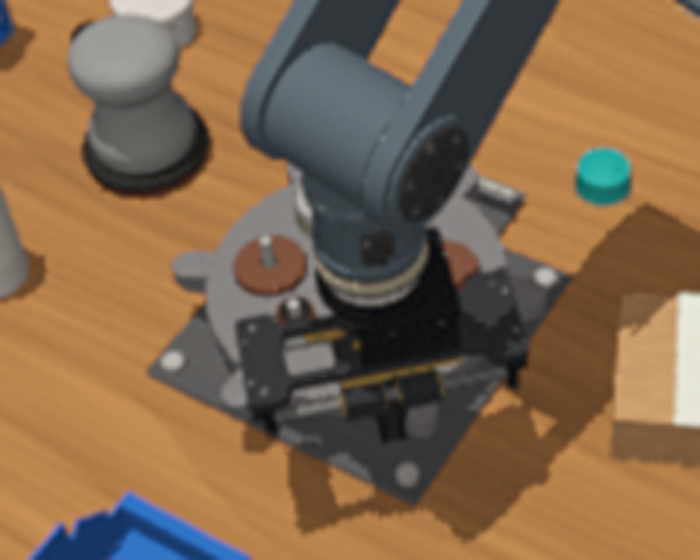

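Emit:
carry_out(
  deltas=[
    [1, -0.19, 0.02, 0, 0, 0, -1.8],
    [1, -0.38, 0.03, 0, 0, 0, -3.8],
    [1, -0.57, 0.05, 0, 0, 0, -5.8],
    [1, -0.81, 0.07, 0, 0, 0, -8.3],
    [1, -1.05, 0.11, 0, 0, 0, -10.8],
    [1, -1.28, 0.17, 0, 0, 0, -13.3],
    [1, -1.52, 0.23, 0, 0, 0, -15.8],
    [1, -1.75, 0.3, 0, 0, 0, -18.3],
  ],
)

```text
time: 4.6
position: [0.6466, 0.0322, 0.0496]
tool_rot: [0.969, -0.246, 0.001, -0.0]
ft_force: [2.1, 0.6, -0.1]
grip_width: 0.0004
```

```bash
python3 - <<'E'
from h import *
rows([pol(61.5+a,r=.138) for a in (2.5,5,7.5,10,12.5,15,17.5,20)])
p,d=camera('top'); save('top3',p[90:300,240:460].repeat(2,0).repeat(2,1))
E
```

```text
[1, -0.22, 0.02, -0.02, -0.1, -0.1, -2.5] ,
[1, -0.46, 0.03, -0.02, -0.1, -0.1, -5.0] ,
[1, -0.7, 0.06, -0.02, -0.1, -0.1, -7.5] ,
[1, -0.94, 0.1, -0.02, -0.1, -0.1, -10.0] ,
[1, -1.18, 0.14, -0.02, -0.0, -0.1, -12.5] ,
[1, -1.41, 0.2, -0.02, -0.0, -0.1, -15.0] ,
[1, -1.64, 0.27, -0.02, -0.0, -0.1, -17.5] ,
[1, -1.87, 0.34, -0.02, -0.0, -0.1, -20.0] ,
t 4.6 p [0.6466 0.0322 0.0496] yaw -28.5 f [ 2.1  0.6 -0.1] polar 61.68 0.1383
```

View pics/top3.png

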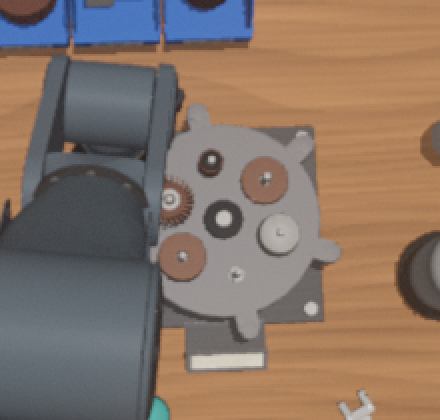

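Emit:
carry_out(
  deltas=[
    [1, -0.22, 0.02, 0, 0, 0, -2.5],
    [1, -0.46, 0.03, 0, 0, 0, -5.0],
    [1, -0.7, 0.06, 0, 0, 0, -7.5],
    [1, -0.94, 0.1, 0, 0, 0, -10.0],
    [1, -1.18, 0.14, 0, 0, 0, -12.5],
    [1, -1.41, 0.2, 0, 0, 0, -15.0],
    [1, -1.64, 0.27, 0, 0, 0, -17.5],
    [1, -1.87, 0.34, 0, 0, 0, -20.0],
  ],
)

```text
time: 5.45
position: [0.6015, 0.047, 0.0495]
tool_rot: [0.997, -0.075, 0.001, -0.0]
ft_force: [1.4, -0.3, 0.6]
grip_width: 0.0003
```

```bash
python3 - <<'E'
from h import *
rows([pol(81.5+a,r=.138) for a in (2.5,5,7.5,10,12.5,15,17.5,20)])
L=np.array([(196,115),(302,147),(330,250),(247,322)])
for u,v in L:
    P=unproj('top',(90+v/2,240+u/2),z=.064)[:2]-C; print(np.degrees(np.arctan2(P[1],P[0])).round(1),np.hypot(*P).round(3))
E
```

```text
[1, -0.24, 0.01, -0.02, -0.0, -0.1, -2.5] ,
[1, -0.48, 0.02, -0.02, -0.0, -0.1, -5.0] ,
[1, -0.72, 0.05, -0.02, -0.0, -0.1, -7.5] ,
[1, -0.96, 0.09, -0.02, -0.0, -0.1, -10.0] ,
[1, -1.2, 0.13, -0.02, -0.0, -0.1, -12.5] ,
[1, -1.43, 0.19, -0.02, -0.0, -0.1, -15.0] ,
[1, -1.66, 0.26, -0.02, -0.0, -0.1, -17.5] ,
[1, -1.89, 0.34, -0.02, -0.0, -0.1, -20.0] ,
t 5.45 p [0.6015 0.047  0.0495] yaw -8.5 f [ 1.4 -0.3  0.6] polar 81.48 0.1381
12.7 0.132
-48.8 0.13
-107.9 0.133
-169.3 0.126
```

Emit:
carry_out(
  deltas=[
    [1, -0.24, 0.01, 0, 0, 0, -2.5],
    [1, -0.48, 0.02, 0, 0, 0, -5.0],
    [1, -0.72, 0.05, 0, 0, 0, -7.5],
    [1, -0.96, 0.09, 0, 0, 0, -10.0],
    [1, -1.2, 0.13, 0, 0, 0, -12.5],
    [1, -1.43, 0.19, 0, 0, 0, -15.0],
    [1, -1.66, 0.26, 0, 0, 0, -17.5],
    [1, -1.89, 0.34, 0, 0, 0, -20.0],
  ],
)

```text
time: 6.25
position: [0.5534, 0.0457, 0.0495]
tool_rot: [0.995, 0.1, 0.001, -0.0]
ft_force: [0.8, 0.6, -1.0]
grip_width: 0.0005
```

```bash
python3 - <<'E'
from h import *
rows([pol(101.5+a,r=.138) for a in (2.5,5,7.5,10,12.5,15,17.5,20)])
E
```

```text
[1, -0.24, 0.0, -0.02, 0.0, -0.1, -2.6] ,
[1, -0.48, 0.02, -0.02, 0.0, -0.1, -5.1] ,
[1, -0.72, 0.05, -0.02, 0.0, -0.1, -7.6] ,
[1, -0.95, 0.08, -0.02, 0.0, -0.1, -10.1] ,
[1, -1.19, 0.13, -0.02, 0.0, -0.1, -12.6] ,
[1, -1.42, 0.19, -0.02, 0.0, -0.1, -15.1] ,
[1, -1.65, 0.26, -0.02, 0.0, -0.1, -17.6] ,
[1, -1.88, 0.33, -0.02, 0.0, -0.1, -20.1] ,
t 6.25 p [0.5534 0.0457 0.0495] yaw 11.4 f [ 0.8  0.6 -1. ] polar 101.55 0.138
```

Emit:
carry_out(
  deltas=[
    [1, -0.24, 0.0, 0, 0, 0, -2.6],
    [1, -0.48, 0.02, 0, 0, 0, -5.1],
    [1, -0.72, 0.05, 0, 0, 0, -7.6],
    [1, -0.95, 0.08, 0, 0, 0, -10.1],
    [1, -1.19, 0.13, 0, 0, 0, -12.6],
    [1, -1.42, 0.19, 0, 0, 0, -15.1],
    [1, -1.65, 0.26, 0, 0, 0, -17.6],
    [1, -1.88, 0.33, 0, 0, 0, -20.1],
  ],
)

```text
time: 7.05
position: [0.5091, 0.0282, 0.0495]
tool_rot: [0.962, 0.272, 0.001, 0.0]
ft_force: [1.5, 0.9, -0.9]
grip_width: 0.0003
```

```bash
python3 - <<'E'
from h import *
rows([pol(121.5+a,r=.138) for a in (2.5,5,7.5,10,12.5,15,17.5,20)])
p,d=camera('top'); save('top4',p[90:300,240:460].repeat(2,0).repeat(2,1))
E
```

```text
[1, -0.25, 0.0, -0.02, 0.1, -0.1, -2.4] ,
[1, -0.49, 0.02, -0.02, 0.1, -0.1, -4.9] ,
[1, -0.73, 0.04, -0.02, 0.1, -0.1, -7.4] ,
[1, -0.97, 0.08, -0.02, 0.1, -0.1, -9.9] ,
[1, -1.2, 0.13, -0.02, 0.1, -0.1, -12.4] ,
[1, -1.44, 0.18, -0.02, 0.1, -0.1, -14.9] ,
[1, -1.67, 0.25, -0.02, 0.1, -0.1, -17.4] ,
[1, -1.9, 0.33, -0.02, 0.1, -0.1, -19.9] ,
t 7.05 p [0.5091 0.0282 0.0495] yaw 31.6 f [ 1.5  0.9 -0.9] polar 121.43 0.1379
```

View pics/top4.png

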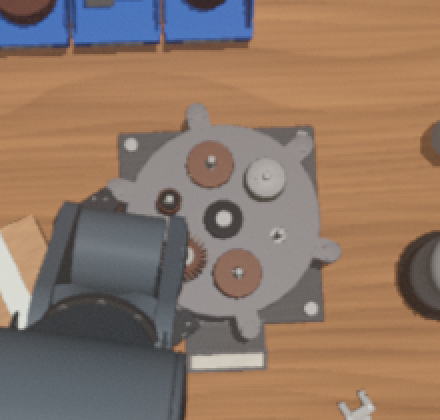

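Emit:
carry_out(
  deltas=[
    [1, -0.25, 0.0, 0, 0, 0, -2.4],
    [1, -0.49, 0.02, 0, 0, 0, -4.9],
    [1, -0.73, 0.04, 0, 0, 0, -7.4],
    [1, -0.97, 0.08, 0, 0, 0, -9.9],
    [1, -1.2, 0.13, 0, 0, 0, -12.4],
    [1, -1.44, 0.18, 0, 0, 0, -14.9],
    [1, -1.67, 0.25, 0, 0, 0, -17.4],
    [1, -1.9, 0.33, 0, 0, 0, -19.9],
  ],
)

```text
time: 7.9
position: [0.4728, -0.0036, 0.0494]
tool_rot: [0.901, 0.434, 0.001, 0.0]
ft_force: [1.6, 0.5, -0.3]
grip_width: 0.0006
```

```bash
python3 - <<'E'
from h import *
rows([pol(141.5+a,r=.138) for a in (2.5,5,7.5,10,12.5,15,17.5,20)])
E
```

```text
[1, -0.24, 0.01, -0.02, 0.1, -0.0, -2.6] ,
[1, -0.48, 0.03, -0.02, 0.1, -0.0, -5.1] ,
[1, -0.71, 0.05, -0.02, 0.1, -0.0, -7.6] ,
[1, -0.95, 0.09, -0.02, 0.1, -0.0, -10.1] ,
[1, -1.19, 0.14, -0.02, 0.1, -0.0, -12.6] ,
[1, -1.42, 0.2, -0.02, 0.1, -0.0, -15.1] ,
[1, -1.65, 0.26, -0.02, 0.1, -0.0, -17.6] ,
[1, -1.88, 0.34, -0.02, 0.1, -0.0, -20.1] ,
t 7.9 p [ 0.4728 -0.0036  0.0494] yaw 51.4 f [ 1.6  0.5 -0.3] polar 141.56 0.1381
```

Emit:
carry_out(
  deltas=[
    [1, -0.24, 0.01, 0, 0, 0, -2.6],
    [1, -0.48, 0.03, 0, 0, 0, -5.1],
    [1, -0.71, 0.05, 0, 0, 0, -7.6],
    [1, -0.95, 0.09, 0, 0, 0, -10.1],
    [1, -1.19, 0.14, 0, 0, 0, -12.6],
    [1, -1.42, 0.2, 0, 0, 0, -15.1],
    [1, -1.65, 0.26, 0, 0, 0, -17.6],
    [1, -1.88, 0.34, 0, 0, 0, -20.1],
  ],
)

```text
time: 8.7
position: [0.4501, -0.0457, 0.0495]
tool_rot: [0.812, 0.584, 0.0, 0.0]
ft_force: [1.2, 0.9, -1.2]
grip_width: 0.0004
```

```bash
python3 - <<'E'
from h import *
rows([pol(161.5+a,r=.138) for a in (2.,3.5,5,6,7,7.5,8)])
p,d=camera('top'); save('top5',p[90:300,240:460].repeat(3,0).repeat(3,1)[:600])
E
```

```text
[1, -0.19, 0.01, -0.02, 0.1, -0.0, -2.0] ,
[1, -0.34, 0.01, -0.02, 0.1, -0.0, -3.5] ,
[1, -0.48, 0.02, -0.02, 0.1, -0.0, -5.0] ,
[1, -0.58, 0.03, -0.02, 0.1, -0.0, -6.0] ,
[1, -0.67, 0.04, -0.02, 0.1, -0.0, -7.0] ,
[1, -0.72, 0.05, -0.02, 0.1, -0.0, -7.5] ,
[1, -0.77, 0.06, -0.02, 0.1, -0.0, -8.0] ,
t 8.7 p [ 0.4501 -0.0457  0.0495] yaw 71.5 f [ 1.2  0.9 -1.2] polar 161.51 0.1381
```

View pics/top5.png

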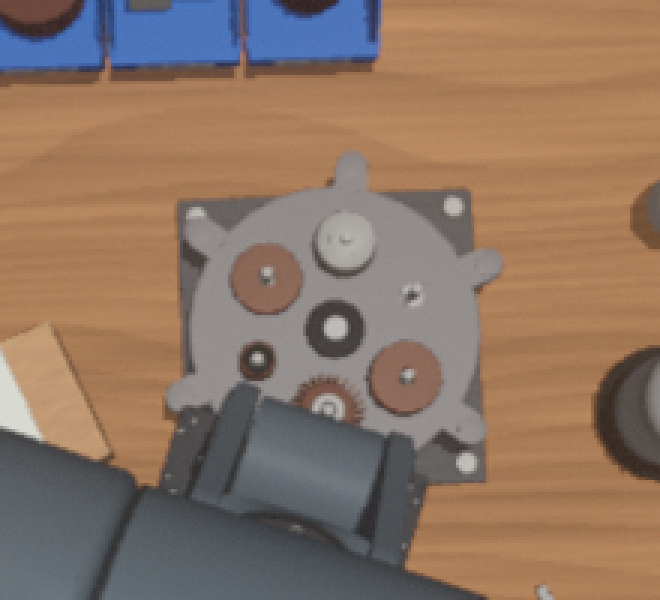

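```bash
python3 - <<'E'
from h import *
for u,v,z in [(350,168,.064),(486,265,.064),(467,427,.064),(182,390,.064),(206,233,.064),(329,408,.1),(345,240,.095)]:
    P=unproj('top',(90+v/3,240+u/3),z=z)[:2]-C; print(np.degrees(np.arctan2(P[1],P[0])).round(1),P.round(4))
E
```

```text
-7.1 [ 0.1311 -0.0164]
-68.5 [ 0.0484 -0.1228]
-128.7 [-0.0818 -0.1021]
110.0 [-0.0452  0.1244]
51.2 [0.0815 0.1015]
171.6 [-0.0668  0.0098]
-6.7 [ 0.0657 -0.0077]
```

Emit:
carry_out(
  deltas=[
    [1, -0.19, 0.01, 0, 0, 0, -2.0],
    [1, -0.34, 0.01, 0, 0, 0, -3.5],
    [1, -0.48, 0.02, 0, 0, 0, -5.0],
    [1, -0.58, 0.03, 0, 0, 0, -6.0],
    [1, -0.67, 0.04, 0, 0, 0, -7.0],
    [1, -0.73, 0.05, 0, 0, 0, -7.6],
    [1, -0.79, 0.06, 0, 0, 0, -8.2],
    [1, -0.82, 0.06, 0, 0, 0, -8.5],
  ],
)

```text
time: 9.55
position: [0.4445, -0.0655, 0.0493]
tool_rot: [0.766, 0.643, 0.0, 0.0]
ft_force: [1.3, 0.9, -0.4]
grip_width: 0.0004
```

```bash
python3 - <<'E'
from h import *
rows([pol(166,r=.14,yaw=80),pol(164,r=.141,yaw=79),pol(164,r=.141,z=.2,yaw=79)])
E
```

```text
[1, 0.39, -0.04, -0.03, 0.0, -0.0, -0.0] ,
[1, 0.59, -0.06, -0.03, 0.0, -0.0, 1.0] ,
[1, 0.59, -0.06, -6.03, 0.0, -0.0, 1.0] ,
t 9.55 p [ 0.4445 -0.0655  0.0493] yaw 80.0 f [ 1.3  0.9 -0.4] polar 170.04 0.1386
```

Emit:
carry_out(
  deltas=[
    [1, 0.2, -0.04, 0, 0, 0, 0],
    [1, 0.5, -0.06, 0, 0, 0, 0],
    [1, 0.6, -0.06, -1, 0, 0, 0],
    [1, 0.6, -0.06, -2.5, 0, 0, 0],
    [1, 0.6, -0.06, -4, 0, 0, 0],
    [1, 0.6, -0.06, -6, 0, 0, 0],
    [1, 1.6, -0.06, -6, 0, 0, 0],
    [1, 3, -0.06, -6, 0, 0, 0],
  ],
)

```text
time: 10.35
position: [0.4571, 0.0086, 0.2013]
tool_rot: [0.767, 0.641, 0.001, 0.002]
ft_force: [0.1, -0.6, -0.7]
grip_width: 0.0004
```

Emit:
carry_out(
  deltas=[
    [1, 2, 0, 0, 0, 0, 0],
    [1, 4, 0, 0, 0, 0, 0],
    [1, 6, 0, 0, 0, 0, 0],
    [1, 8, 0, 0, 0, 0, 0],
    [1, 10, 0, 0, 0, 0, 0],
    [1, 12, 0, 0, 0, 0, 0],
    [1, 12, 0, 0, 0, 0, 0],
    [1, 12, 0, 0, 0, 0, 0],
  ],
)

```text
time: 11.15
position: [0.5069, 0.3052, 0.1986]
tool_rot: [0.765, 0.644, -0.001, -0.0]
ft_force: [0.1, -1.0, -0.0]
grip_width: 0.0007
```

```bash
python3 - <<'E'
from h import *
p,d=camera('top'); save('top6',p);save('top6z',cv2.resize(p[90:290,240:460],None,fx=3,fy=3,interpolation=2))
p,d=camera('scene'); save('sc6',p); print(get_obs()['position'],spot_in('top','flap_wheel')[:2])
E
```

```text
[0.50716253 0.30319529 0.19876856] [{'pixel': [228.0, 352.9], 'score': 0.57}]
```

View pics/top6z.png

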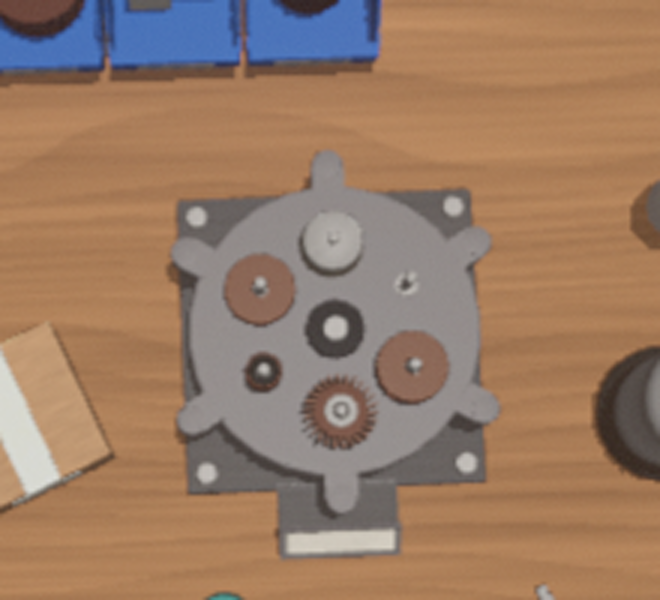

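View pics/top6.png

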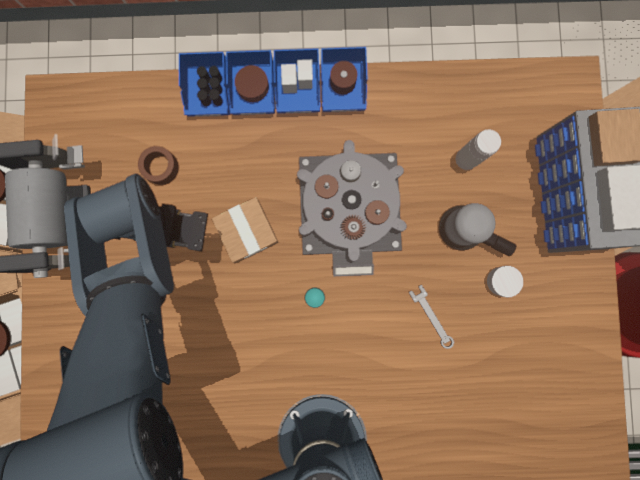

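```bash
python3 - <<'E'
from h import *
for u,v,z in [(327,168,.064),(341,494,.064),(341,410,.098),(341,542,.02)]:
    P=unproj('top',(90+v/3,240+u/3),z=z)[:2]-C; print((np.degrees(np.arctan2(P[1],P[0]))%360).round(1),P.round(4))
print(np.abs(get_obs()['joint_velocities']).max(), get_obs()['position'])
hand_in()
E
```

```text
0.9 [0.1317 0.0021]
179.9 [-0.1322  0.0002]
179.6 [-0.0684  0.0004]
180.6 [-0.1699 -0.0017]
0.015962196346417105 [0.50747998 0.30276531 0.19897395]
the job is handed in; nothing more can be done
```

The flap wheel now stands at the front behind the label holder, and I've handed the job in; it gives no verdict.

I closed the gripper and lowered it outside the rim. I then pushed the lug in line with the flap wheel counter-clockwise by about 131° in one slow arc. The turntable went at no more than about 0.5 rad/s and the readings showed about 2 N. Finally I backed the fingertip off, lifted it and moved the arm clear to the left.

**Position:** in the last top picture the flap wheel is at about 179.6° and the label holder at about 180.6°. That puts the wheel about 1 mm to the side of the front line, and the limit is 12 mm.

**Articles and bystanders:** by eye in that picture, all five articles sit on their spindles and the bystanders are where they were. I did not measure either.

**Rest:** I took only one picture after letting go, so rest was not measured directly. The final picture came more than 1 s after the fingertip let go, and the turntable stood about where the push had ended.

**Disagreement:** in the last two pictures, the angles read from the separate lugs differ by 1–3°, which is reading error on the pixels. This is still well inside the limit of about 10°.

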